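Level the centrifuge bucket balance

TASK

The loaded centrifuge bucket on the balance is too heavy for the bare dish with the post: put the right ring counterweight over that post, lowered (not dropped) all the way onto the dish, then slide the brass rider along the beam until the beam floats level on its own with nothing touching it. The balance has delicate bearings, so never press or push on it, or on a ring against it, with more than 15 N; leave both buckets where they stand and do not disturb the other things on the bench.

Things in the scene. Friction and masses are not known exactly. Their poses are not given: they have to be found in the camera images.
- balance: fixed two-dish beam balance: white base plate 100 x 260 x 16 mm, its origin at the centre of the underside, local y along the beam (+y towards the bucket's dish, -y towards the dish with the post). The beam is a bar 14 mm wide on a hinge 62 mm above the bench over the origin, its upper face 69 mm high when level; dish centres are 140 mm either side of the hinge
- beam (a joint): tilt of the beam (rad): 0 level, positive when the bucket's dish is low and the post dish high; stops at +-0.115. It springs to rest in proportion to the imbalance: about 0.0085 rad per 10 g of excess on a dish, and settles in about half a second; at the + stop the excess is more than about 130 g
- rider (a joint): position of the brass rider along the beam (m): 0 at its end near the bucket's dish, grows towards the dish with the post, 0.08 at the other end stop. It sits stiffly (takes about 2.5 N to slide, the same either way) and stays where it is left. It weighs about 150 g (not known exactly), so 10 mm of travel tilts the beam by about -0.009 rad
- rider_back (a point): centre of the rider's flat face that looks to the bucket's dish; the rider is a brass block 36 mm across the beam, 24 mm along it, standing from 1 to 25 mm above the beam's upper face, with a knob 16 mm in diameter and 12 mm high on top; this point is 13 mm above the beam's upper face. Axes as the balance, tilting with the beam
- post_foot (a point): centre of the upper face of the dish with the post (flat steel disc 80 mm in diameter, no rim), at the foot of the post; its axes tilt with the beam, z along the post
- post_top (a point): tip of the steel post on that dish: 12 mm in diameter, 39 mm tall above the dish, its top 3 mm tapered to 8 mm. A ring pressed on the post's top, not over it, pushes this dish down with under 1 N per 8 mm (the tilt falls); once the post is in the hole the dish springs back up. A ring half caught on the top's edge pushes sideways with several N
- load_floor (a point): centre of the floor of the rimmed steel dish, 84 mm in diameter, that carries the bucket to be balanced
- ring_short: short aluminium ring counterweight, 44 mm outside, hole 16 mm, 16 mm high, 60 g; lies flat on the bench; origin at the centre of its underside
- ring_tall: tall aluminium ring counterweight, 44 mm outside, hole 16 mm, 32 mm high, 120 g; lies flat on the bench; origin at the centre of its underside
- bucket_a: grey closed centrifuge bucket with two tube caps, 66 mm in diameter, 60 mm high with the caps; origin at the centre of its underside. Stands either in the rimmed dish or on the stand. The one in the dish is the one to balance; with the rider near 0 its excess over the bare post dish is 80 to 110 g (needs the short ring)
- bucket_b: the same bucket with four tube caps; with the rider near 0 its excess is 145 to 185 g (needs the tall ring)
- stand_top (a point): centre of the top of the fixed white stand, 100 x 100 mm and 62 mm high, that carries the other bucket
- tube_rack: white tube rack, 70 x 130 mm, 72 mm high with tubes; origin under its centre; bystander
- reagent_jar: jar 56 mm in diameter, 75 mm high; origin under its centre; bystander
- wash_bottle: white bottle 60 mm in diameter, 150 mm high; origin under its centre; bystander
- pipette: pipette lying flat, about 255 mm long along its x (-115 to +140 mm), 22 mm high; bystander
- petri_dish: flat glass dish 60 mm in diameter, 16 mm high; origin under its centre; bystander
- tip_box: blue box 85 x 120 x 50 mm; origin under its centre; bystander
There are look-alikes about, which are no part of the job. What is shaped like the ring_tall but blue or orange is not meant.

How it is judged:
By the outcome, as a careful person would: the job done as asked, in the order asked, and still so for the second after the job is handed in, with the robot touching nothing.
It also fails if it takes over 58 s, if anything falls off the work surface, if the arm or the gripper's body presses on something with over 40 N, if the wrist force passes 120 N, or if a joint passes its speed limit or range.

ROBOT

A 6-joint arm with a two-finger parallel gripper is mounted at the origin on the work surface. World frame = base frame: x ahead of the robot, y to its left, z up, the work surface at z = 0. Lengths are in m, angles in rad, forces in N, time in s.
With the tool pointing down it reaches from about 0.35 to 0.925 m from the base axis. Payload 6.4 kg.
Tool frame: the origin (TCP) lies at the very end of the fingers, on their centre line; the grasp point (between the pads) lies robot.grip_point_offset behind it (robot.grip_point_offset is the distance from the TCP to the grasp point, in m); z points along the fingers, y is the direction in which the jaws open and shut (so a half turn about z gives the same grasp; the last joint's range is limited). The gripper opens to 94 mm and grips with 3 to 60 N. Pads are 16 mm wide; open, the fingers measure 119 mm over their backs; the gripper's body (75 mm by 177 mm) begins 78 mm behind the grasp point.
Start: joints at [0.937, 0.245, 1.558, -0, 1.339, -0.174], TCP at [0.288, 0.583, 0.205] pointing down, gripper open.
Joint ranges: [-3.13, 3.13], [-1.02, 2.26], [0.13, 2.54], [-0.95, 4.09], [0.21, 2.88], [-2.74, 2.74]. Speed limits (rad/s): [2.57, 2.57, 3.14, 3.14, 3.14, 3.14].

INTERFACE

Orientations are given as a unit quaternion [x, y, z, w].
In Python, from bench import robot, jaws, kin, read_camera, camera_model, order gives the robot as it stands. Calls block until the motion is done:
- robot.reach(position, orientation): joint-space move of the TCP to a pose.
- robot.move_straight(position, v=0.15, frame=None): straight line of the TCP; frame=None keeps the orientation; v is the mean speed in m/s.
- robot.move_joints(angles): joint-space move.
- jaws.gripper_to(opening, f_grip=None): opening from 0.0 (shut) to 1.0 (fully open); f_grip is the grip in N (None keeps the last); returns when the fingers have stopped.
- robot.sleep(seconds).
- kin.inverse_kinematics(position, orientation): joint angles nearest the present ones, or None.
- robot.get_obs(): the state.
- read_camera(name): name is "scene" or "top"; returns the picture (400x640x3 uint8, blue, green, red); there is no depth.
- camera_model(name): a dict with "K" (3x3 intrinsics, pixels), "dist" ([k1, k2, p1, p2, k3] as OpenCV has them; the pictures are not rectified), "R" (3x3) and "t" (3): a world point X has camera coordinates R X + t. Camera axes: x right, y down, z forward; pixel columns grow to the right and rows downward; lengths in m; the calibration is good to about 2 mm. A picture is of the moment at which its call begins. camera_model takes no time and is no camera call.
A pose or a line that the arm cannot do raises robot.IKError and nothing moves.
- order.sign_off(): hands the job in, once; it reports no verdict.
The state is a dict: "clock": time; "qpos": joint angles; "dq": joint speeds; "joint_torque": joint torques, N m; "tcp_pos": TCP position; "orientation": TCP orientation; "contact_force": force on the tool from outside, world axes, zero at the start; "wrist_torque": the same for the moment, N m; "finger_gap": opening from 0.0 (shut) to 1.0 (fully open).
Only numpy, scipy, OpenCV 4.12 (cv2) and the standard library are available. Lean on these libraries where they do the work, as an engineer would, in place of code of your own. Each camera call takes 0.05 s, during which the arm holds its last target. There are 200 camera calls.

## Working session

There is one attempt and no reset: what is moved stays moved. The work goes in short steps, each a Python script; the robot and the scene stay as the last script left them, time stands still between calls to the robot, and variables do not carry over. Pictures are saved under pics/ and viewed, about 8 in all and at most 12, crops included, and the job is handed in when it is done.

```bash
ls; mkdir -p pics; python3 - <<'E'
from bench import robot,read_camera,camera_model
import cv2,numpy as np
for n in("scene","top"):
    im=read_camera(n);cv2.imwrite(f"pics/{n}0.png",im);m=camera_model(n)
    print(n,m["K"],m["dist"],"pos",-np.array(m["R"]).T@m["t"],m["R"])
print(robot.get_obs(),robot.grip_point_offset)
E
```

```text
pics
scene [[495.61645456   0.         321.33422859]
 [  0.         495.61645456 206.2543504 ]
 [  0.           0.           1.        ]] [0.02159856 0.         0.         0.         0.        ] pos [0.99404502 0.63481589 1.2791094 ] [[-0.80701285  0.59039991 -0.01257798]
 [ 0.5055342   0.6796881  -0.53146896]
 [-0.30523012 -0.43526088 -0.84698438]]
top [[456.5056525    0.         319.26776784]
 [  0.         456.5056525  200.12597743]
 [  0.           0.           1.        ]] [-0.11664964  0.          0.          0.          0.        ] pos [0.46830283 0.01859753 1.30542262] [[-0.0191102  -0.99979862 -0.00612503]
 [-0.99450532  0.01963898 -0.1028274 ]
 [ 0.10292698  0.00412633 -0.99468036]]
{'clock': 0.1, 'qpos': array([ 9.36884137e-01,  2.45699625e-01,  1.55887126e+00, -1.90558645e-06,
        1.33871349e+00, -1.74085252e-01]), 'dq': array([ 3.09861276e-04, -1.65356717e-03, -1.36068472e-03,  5.60894162e-05,
       -2.48710767e-03, -8.44453523e-05]), 'joint_torque': array([ 1.14292260e-05, -4.16915202e+01, -3.15526092e+01,  6.86805742e-02,
        3.09611438e-02, -3.82254655e-05]), 'tcp_pos': array([0.28812992, 0.5820525 , 0.2044953 ]), 'orientation': array([ 2.27892975e-01,  9.73685820e-01, -7.78129329e-04, -3.31653525e-04]), 'contact_force': array([-0.09539669, -0.26093928, -0.22279947]), 'wrist_torque': array([-0.01933574,  0.03346872,  0.00035454]), 'finger_gap': 0.9994443903492995} 0.0188
```

View pics/scene0.png

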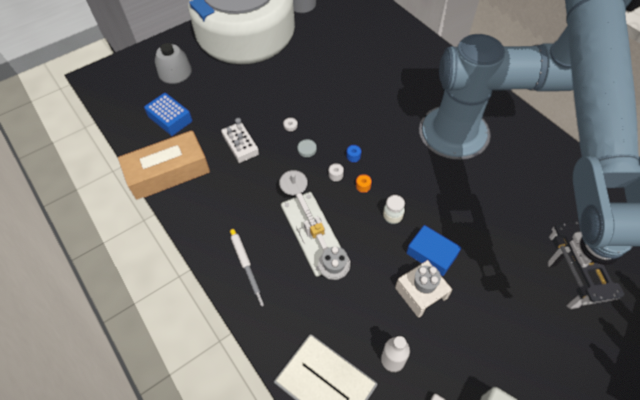

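View pics/top0.png

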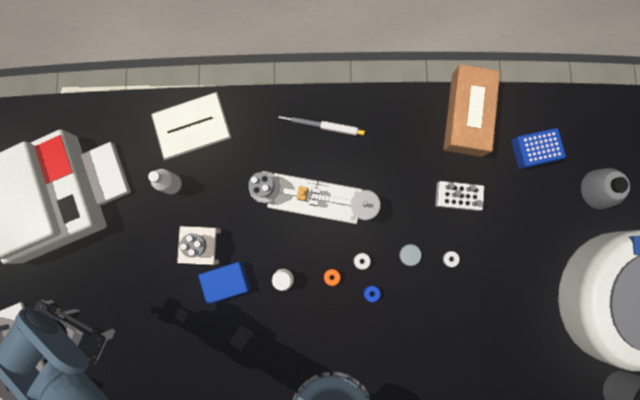

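Scene view: bucket dish (332,262), post dish (293,182), rider (317,229), grey/white rings at (336,172) and (290,124), with blue and orange look-alikes at (354,153) and (363,183). Top view: dish bucket (264,186), stand bucket (192,245), rider (303,193), post dish (365,205), candidate rings (362,261) and (451,259). I'll enlarge both views to tell the rings and buckets apart.

```bash
cat > h.py <<'E'
import cv2,numpy as np
from bench import robot,jaws,kin,read_camera,camera_model,order
def ray(n,p):
    m=camera_model(n);R=np.array(m["R"]);u=cv2.undistortPoints(np.array([[p]],float),np.array(m["K"]),np.array(m["dist"]))[0,0]
    return -R.T@m["t"],R.T@np.r_[u,1]
def onz(n,p,z):
    c,d=ray(n,p);return c+d*(z-c[2])/d[2]
def tri(ps,pt):
    (a,d),(b,e)=ray("scene",ps),ray("top",pt)
    s=np.linalg.lstsq(np.c_[d,-e],b-a,rcond=None)[0]
    P,Q=a+s[0]*d,b+s[1]*e;return (P+Q)/2,np.linalg.norm(P-Q)
def proj(n,X):
    m=camera_model(n);return cv2.projectPoints(np.array([X],float),cv2.Rodrigues(np.array(m["R"]))[0],np.array(m["t"]),np.array(m["K"]),np.array(m["dist"]))[0][0,0]
def crop(im,x,y,w,h,s):return cv2.resize(im[y:y+h,x:x+w],None,fx=s,fy=s,interpolation=cv2.INTER_CUBIC)
E
python3 - <<'E'
from h import *
S=cv2.imread("pics/scene0.png");T=cv2.imread("pics/top0.png")
a=crop(S,272,110,100,175,3.4)[:595];b=crop(T,240,165,150,65,3);c=crop(T,340,240,130,40,3);d=crop(T,170,220,60,50,3)
o=np.zeros((600,800,3),np.uint8);o[:595,:340]=a
o[:195,345:795]=b;o[200:320,345:735]=c;o[325:475,345:525]=d
o[325:475,530:710]=crop(S,395,255,60,50,3)
cv2.imwrite("pics/c1.png",o)
for n,im,pts in(("scene",S,[(336,172),(290,124)]),("top",T,[(362,261),(451,259)])):
    g=im.min(2)
    for p in pts:
        x,y=p;w=(g[y-16:y+17,x-16:x+17]>70).astype(np.uint8)
        k,l,s,ce=cv2.connectedComponentsWithStats(w)
        i=1+np.argmax(s[1:,4]);print(n,p,s[i],ce[i]+[x-16,y-16])
    
E
```

```text
scene (336, 172) [  8   7  16  19 253] [335.68774704 171.88142292]
scene (290, 124) [  9   9  15  15 184] [290.08152174 123.85869565]
top (362, 261) [  7   7  18  18 253] [361.6284585 260.743083 ]
top (451, 259) [  7   8  18  17 229] [450.93449782 258.75982533]
```

View pics/c1.png

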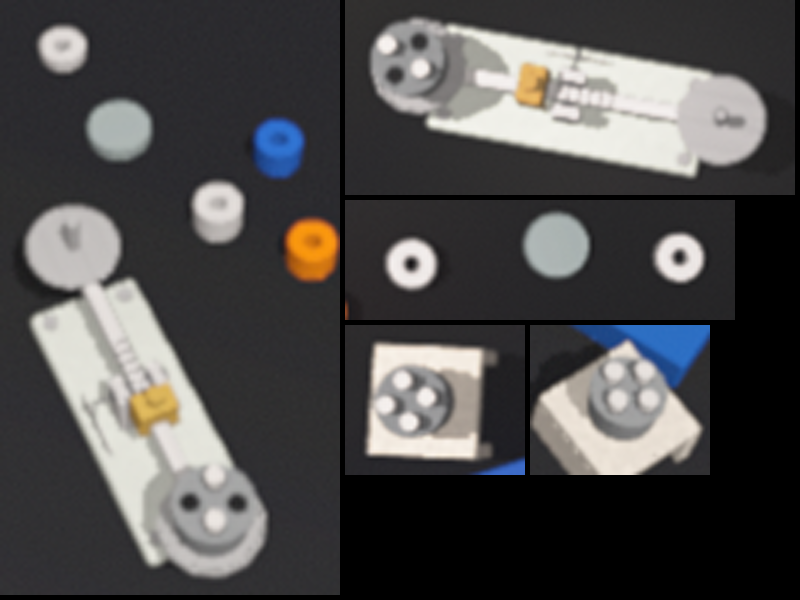

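Rings: top (451,259) / scene (290,124) shows little side wall, so it's the short ring. Top (362,261) / scene (336,172) has a high wall, so it's the tall one. Blue and orange are look-alikes. The dish bucket at scene (332,262) has two white caps, making it bucket_a, and the stand bucket has four. So bucket_a needs the **short** ring at top (451,259). Now for positions.

```bash
cat >> h.py <<'E'
from scipy.ndimage import map_coordinates
def edge_ellipse(im,c,r0,r1,skip=None,sgn=-1):
    """subpixel ellipse through strongest radial edge (sgn -1: bright inside) between r0 and r1 px"""
    g=cv2.cvtColor(im,cv2.COLOR_BGR2GRAY).astype(float) if im.ndim==3 else im
    rs=np.arange(r0,r1,.1);P=[]
    for a in np.deg2rad(np.arange(0,360,3)):
        if skip and abs((np.rad2deg(a)-skip[0]+180)%360-180)<skip[1]:continue
        v=map_coordinates(g,[c[1]+rs*np.sin(a),c[0]+rs*np.cos(a)],order=1)
        d=sgn*np.gradient(np.convolve(np.pad(v,5,mode='edge'),np.ones(11)/11,'valid'));w=np.clip(d,0,None)
        k=np.argmax(w);s=slice(max(k-8,0),k+9)
        if w[k]<.8:continue
        r=(rs[s]*w[s]).sum()/w[s].sum();P.append((c[0]+r*np.cos(a),c[1]+r*np.sin(a)))
    P=np.array(P,np.float32)
    for _ in range(4):
        e=cv2.fitEllipse(P);t=np.deg2rad(e[2]);q=(P-e[0])@np.array([[np.cos(t),-np.sin(t)],[np.sin(t),np.cos(t)]])
        res=abs(np.hypot(q[:,0]/(e[1][0]/2),q[:,1]/(e[1][1]/2))-1)*e[1][0]/2
        k=res<max(.25,1.5*np.median(res))
        if k.all():break
        P=P[k]
    return np.array(e[0]),np.array(e[1]),len(P),res.mean()
def avg(n,k=1):return np.mean([cv2.cvtColor(read_camera(n),cv2.COLOR_BGR2GRAY).astype(float) for _ in range(k)],0)
E
python3 - <<'E'
from h import *
S=cv2.imread("pics/scene0.png");T=cv2.imread("pics/top0.png")
es=edge_ellipse(S,(293.5,182.6),9,18,(60,35));et=edge_ellipse(T,(365.3,204.7),11,19,(180,50));print(es,et)
F,e=tri(es[0],et[0]);print("post dish",F,e)
# bucket top body
g=lambda n,x,y:None
for nm,ps,pt in(("short",(290,122.5),(450.9,258.8)),("tall",(336,169),(361.6,260.7))):
    a=edge_ellipse(S,ps,5,11);b=edge_ellipse(T,pt,5,13);print(nm,a,b,onz("top",b[0],.016 if nm=="short" else .032),onz("scene",a[0],.016 if nm=="short" else .032),tri(a[0],b[0]))
# plate: bright mask hull
for n,im,box in(("scene",S,(278,185,345,285)),("top",T,(245,165,385,235))):
    hsv=cv2.cvtColor(im,cv2.COLOR_BGR2HSV)
    m=(hsv[...,1]<70)&(hsv[...,2]>225);mm=np.zeros_like(m);x0,y0,x1,y1=box;mm[y0:y1,x0:x1]=m[y0:y1,x0:x1]
    q=cv2.findNonZero(mm.astype(np.uint8));r=cv2.minAreaRect(q);print(n,r,cv2.boxPoints(r).tolist())
# rider
for n,im,box in(("scene",S,(300,210,335,245)),("top",T,(290,180,320,205))):
    x0,y0,x1,y1=box;h=cv2.cvtColor(im,cv2.COLOR_BGR2HSV)[y0:y1,x0:x1]
    m=((h[...,0]>8)&(h[...,0]<30)&(h[...,1]>100)&(h[...,2]>80)).astype(np.uint8);k,l,s,c=cv2.connectedComponentsWithStats(m);i=1+np.argmax(s[1:,4]);print(n,"rider",c[i]+[x0,y0],s[i])
o=np.zeros((590,800,3),np.uint8);o[:590,:330]=crop(S,278,190,55,98,6)[:590,:330];b=crop(T,240,165,90,70,5);o[:350,340:790]=b
cv2.imwrite("pics/c2.png",o)
E
```

```text
(array([292.96551514, 182.18518066]), array([24.98361015, 27.81731033]), 84, np.float64(0.08946790500522804)) (array([363.84954834, 203.96746826]), array([30.15927887, 32.46051788]), 52, np.float64(0.10841420394491015))
post dish [ 0.58163686 -0.09571227  0.0855325 ] 0.0004250843206025184
short (array([290.19561768, 123.80104065]), array([13.75349045, 14.19451904]), 98, np.float64(0.0857304763407798)) (array([451.03536987, 258.70211792]), array([15.59985161, 16.11718369]), 104, np.float64(0.09117656233410498)) [ 0.4276924  -0.34581263  0.016     ] [ 0.42967772 -0.34076862  0.016     ] (array([ 0.42680215, -0.34741486,  0.00824425]), np.float64(0.0017264789981990534))
tall (array([336.10067749, 171.00254822]), array([15.1971302 , 16.79767036]), 55, np.float64(0.08405005774006673)) (array([361.65893555, 260.74435425]), array([16.2923584 , 16.42599487]), 103, np.float64(0.10982690779281347)) [ 0.4287736  -0.09043308  0.032     ] [ 0.4314271  -0.08306169  0.032     ] (array([ 0.4273691 , -0.09049105,  0.0207102 ]), np.float64(0.0027818379507817655))
scene ((313.2239074707031, 231.06678771972656), (79.12566375732422, 31.497207641601562), 64.20396423339844) [[281.8281555175781, 202.29974365234375], [310.1866149902344, 188.5931396484375], [344.6196594238281, 259.8338317871094], [316.2611999511719, 273.5404357910156]]
top ((303.7440185546875, 195.9080047607422), (109.83566284179688, 33.004364013671875), 10.30484676361084) [[246.76002502441406, 202.32000732421875], [252.6640167236328, 169.84799194335938], [360.72802734375, 189.49600219726562], [354.82403564453125, 221.968017578125]]
scene rider [316.55147059 229.49264706] [ 10  13  14  15 136]
top rider [301.93693694 193.03603604] [  7   7  11  13 111]Traceback (most recent call last):
  File "<stdin>", line 18, in <module>
ValueError: could not broadcast input array from shape (588,330,3) into shape (590,330,3)
```

```bash
cat >> h.py <<'E'
from scipy.optimize import least_squares
def circ(n,im,X,R,keep=None,sgn=-1,band=.25,skips=()):
    """centre of horizontal circle radius R near world X (its height kept). keep: half-angle round the away-from-camera direction; skips: world (angle,half) deg"""
    g=cv2.cvtColor(im,cv2.COLOR_BGR2GRAY).astype(float) if im.ndim==3 else im
    X=np.array(X,float);cam=ray(n,(0,0))[0];aw=np.degrees(np.arctan2(*(X-cam)[[1,0]]));Q=[]
    rr=np.arange(1-band,1+band,.005)*R
    df=lambda a,b:abs((a-b+180)%360-180)
    for a in range(0,360,3):
        if keep and df(a,aw)>keep or any(df(a,s)<h for s,h in skips):continue
        t=np.deg2rad(a);W=X+np.outer(rr,[np.cos(t),np.sin(t),0]);m=camera_model(n)
        p=cv2.projectPoints(W,cv2.Rodrigues(np.array(m["R"]))[0],np.array(m["t"]),np.array(m["K"]),np.array(m["dist"]))[0][:,0]
        v=cv2.GaussianBlur(map_coordinates(g,[p[:,1],p[:,0]],order=1)[None],(0,0),4)[0];d=np.clip(sgn*np.gradient(v),0,None);k=np.argmax(d)
        if d[k]*(1/.005/R*.0027)<6:continue
        s=slice(max(k-12,0),k+13);r=(rr[s]*d[s]).sum()/d[s].sum();Q.append(X[:2]+r*np.array([np.cos(t),np.sin(t)]))
    Q=np.array(Q);f=lambda c:np.hypot(*(Q-c).T)-R
    s=least_squares(f,X[:2],loss='soft_l1',f_scale=.0004)
    return np.r_[s.x,X[2]],len(Q),np.median(abs(f(s.x)))
def tricirc(S,T,X,R,**k):
    for _ in range(3):
        a=circ("scene",S,X,R,**k);b=circ("top",T,X,R,**k);X,e=tri(proj("scene",a[0]),proj("top",b[0]))
    return X,e,a[1:],b[1:]
E
python3 - <<'E'
from h import *
S=cv2.imread("pics/scene0.png");T=cv2.imread("pics/top0.png")
# beam direction from tall plate corners: top rect
c=[onz("top",p,.016) for p in[(246.76,202.32),(252.66,169.85),(360.73,189.5),(354.8,222)]];c=np.array(c);print(c.round(4))
d=(c[0]+c[1]-c[2]-c[3])[:2];L=np.linalg.norm(d)/2;ang=np.degrees(np.arctan2(d[1],d[0]));print("plate dir",ang,L)
cs=np.array([onz("scene",p,.016) for p in[(281.8,202.3),(310.2,188.6),(344.6,259.8),(316.3,273.5)]]);print(cs.round(4))
X=[.58,-.098,.085]
for sk in(35,60):print("post dish",tricirc(S,T,X,.04,skips=[(ang,sk)]))
for nm,x,h in(("short",(.428,-.344),.016),("tall",(.43,-.087),.032)):
    for k in(80,60):print(nm,circ("scene",S,[*x,h],.022,keep=k),circ("top",T,[*x,h],.022,keep=k))
print("rider top-ish",tri((316.55,229.5),(301.94,193.04)))
o=np.zeros((590,800,3),np.uint8);o[:588,:330]=crop(S,278,190,55,98,6);o[:350,340:790]=crop(T,240,165,90,70,5)
cv2.imwrite("pics/c2.png",o)
E
```

```text
[[ 0.5995  0.2306  0.016 ]
 [ 0.6929  0.2134  0.016 ]
 [ 0.6298 -0.0947  0.016 ]
 [ 0.5376 -0.0753  0.016 ]]
plate dir 78.49579398259803 0.3133326092488623
[[ 0.6266 -0.0971  0.016 ]
 [ 0.5285 -0.0865  0.016 ]
 [ 0.5914  0.1684  0.016 ]
 [ 0.68    0.155   0.016 ]]
post dish (array([ 0.58039642, -0.09852336,  0.08716478]), np.float64(0.0005446587083033398), (97, np.float64(0.0009218439767128411)), (83, np.float64(0.0004158097678665096)))
post dish (array([ 0.58036899, -0.09858946,  0.08748627]), np.float64(0.00033916871348477375), (80, np.float64(0.0005966781422278092)), (78, np.float64(0.00028639391314134663)))
short (array([ 0.42660414, -0.3472162 ,  0.016     ]), 53, np.float64(0.0005875761456599522)) (array([ 0.4274345 , -0.34646613,  0.016     ]), 53, np.float64(0.00026345457428516086))
short (array([ 0.42667901, -0.34714248,  0.016     ]), 40, np.float64(0.0006485489363509921)) (array([ 0.42743093, -0.34645421,  0.016     ]), 40, np.float64(0.0003192285148746043))
tall (array([ 0.427307  , -0.09040458,  0.032     ]), 53, np.float64(0.0005288216187693505)) (array([ 0.42874193, -0.09101067,  0.032     ]), 54, np.float64(0.00026546523125780923))
tall (array([ 0.42741857, -0.09039331,  0.032     ]), 40, np.float64(0.0004524946657606284)) (array([ 0.428691  , -0.09097053,  0.032     ]), 40, np.float64(0.00029470902913569623))
rider top-ish (array([0.61598959, 0.07020961, 0.0755737 ]), np.float64(0.0004332173293692315))
```

View pics/c2.png

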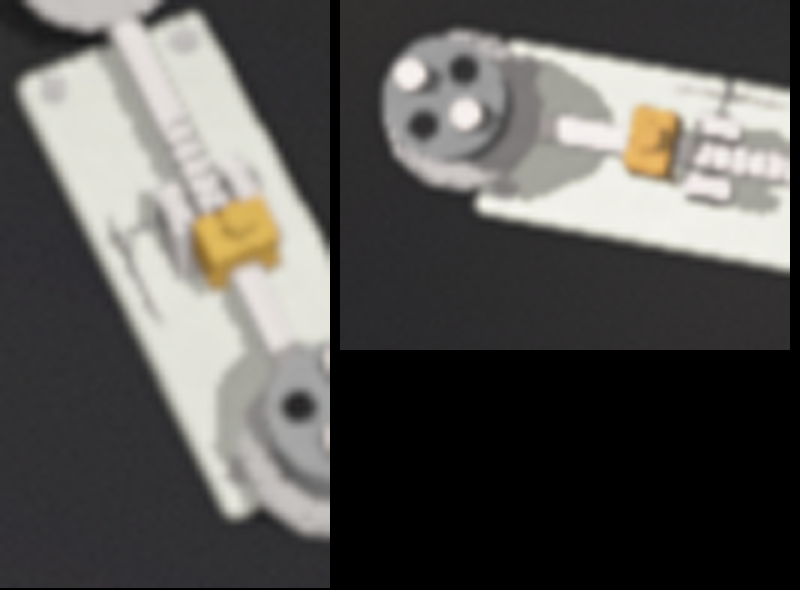

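```bash
cat >> h.py <<'E'
from scipy.spatial.transform import Rotation as Ro
ANG=np.deg2rad(78.5);D=np.array([np.cos(ANG),np.sin(ANG),0])   # beam, towards bucket
def quat(tilt=0,flip=1):
    """tool down, jaws across the beam; tilt = beam tilt (tool axis follows post)"""
    y=flip*np.array([D[1],-D[0],0]);z=np.array([0,0,-1.]);R=np.c_[np.cross(y,z),y,z]
    return (Ro.from_rotvec(np.cross([0,0,1],D)*tilt)*Ro.from_matrix(R)).as_quat()
def F():return np.array(robot.get_obs()["contact_force"])
E
python3 - <<'E'
from h import *
for f in(1,-1):
    q=kin.inverse_kinematics([.427,-.347,.2],quat(0,f));p=kin.inverse_kinematics([.58,-.095,.2],quat(.08,f));r=kin.inverse_kinematics([.62,.1,.1],quat(0,f));print(f,[None if v is None else np.round(v,2) for v in(q,p,r)])
n=np.array([0,0,1])+.085*D
for X in([.5804,-.0985,.087],np.array([.5804,-.0985,.087])+.039*n):print(proj("scene",X),proj("top",X))
f=1 if abs(kin.inverse_kinematics([.427,-.347,.2],quat(0,1))[5])<abs(kin.inverse_kinematics([.427,-.347,.2],quat(0,-1))[5]) else -1
print("flip",f)
robot.reach([.427,-.347,.22],quat(0,f));jaws.gripper_to(.65,15)
o=robot.get_obs();print(o["clock"],o["tcp_pos"],F())
robot.move_straight([.427,-.347,.06],v=.2)
T=read_camera("top");S=read_camera("scene")
out=np.zeros((400,800,3),np.uint8);out[:,:400]=crop(S,250,80,80,80,5);out[:,400:]=crop(T,410,220,80,80,5);cv2.imwrite("pics/c3.png",out)
print(robot.get_obs()["clock"])
E
```

```text
1 [array([-0.89,  0.02,  1.82, -0.  ,  1.31, -0.69]), array([-0.32,  0.11,  1.72, -0.08,  1.3 , -0.09]), array([-0.02,  0.31,  1.69, -0.  ,  1.15,  0.18])]
-1 [array([-0.89,  0.02,  1.82, -0.  ,  1.31,  2.45]), None, None]
[292.67322044 181.05759517] [364.89997132 204.41586054]
[292.28501212 174.09607663] [365.04423397 202.78357047]
flip 1
4.075 [ 0.42698161 -0.34700441  0.21998647] [-0.07754303 -0.01536014 -0.94907716]
5.125
```

View pics/c3.png

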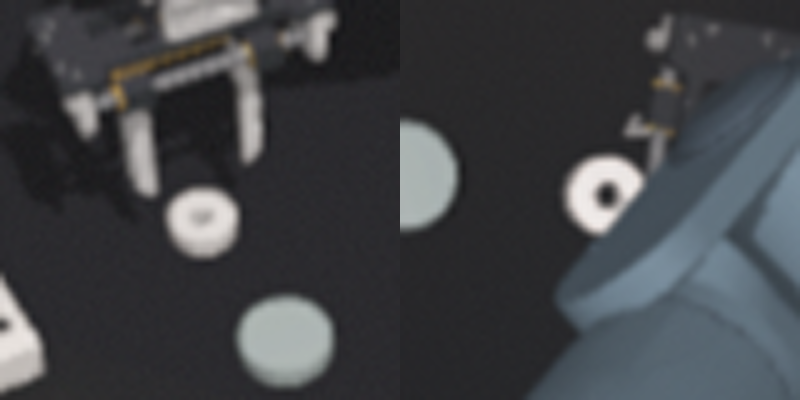

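The fingers (scene crop (145,190) and (250,160)) straddle the short ring at (203,220), and the path is clear, so I'll grasp it.

```bash
python3 - <<'E'
from h import *
robot.move_straight([.427,-.347,.005],v=.1);f=F()
jaws.gripper_to(0.2,15);o=robot.get_obs();print("gap mm",o["finger_gap"]*94,f,F())
robot.move_straight([.427,-.347,.24],v=.25);print(F())
foot=np.array([.5804,-.0985,.087]);n=np.array([0,0,1])+.08*D;n/=np.linalg.norm(n)
P=foot+n*(.039+.012+.005)   # ring underside 12 mm above tip
robot.reach(P+[0,0,.12],quat(.08));robot.move_straight(P,v=.15)
robot.sleep(.3);print(robot.get_obs()["clock"],robot.get_obs()["tcp_pos"],P,F())
S=read_camera("scene");T=read_camera("top");cv2.imwrite("pics/s4.png",S);cv2.imwrite("pics/t4.png",T)
out=np.zeros((480,800,3),np.uint8);out[:,:480]=crop(S,262,145,60,60,8);out[:320,480:]=crop(T,345,185,40,40,8);cv2.imwrite("pics/c4.png",out)
E
```

```text
gap mm 43.04616163298246 [0.16207401 0.29549535 0.28175182] [-0.09666947  0.82694523  3.06151537]
[ 0.55603965  0.5818347  -0.40424831]
9.7333 [ 0.58167069 -0.09420873  0.14352891] [ 0.58129032 -0.09412392  0.14282166] [ 0.49196147 -0.20594717 -0.81904667]
```

View pics/c4.png

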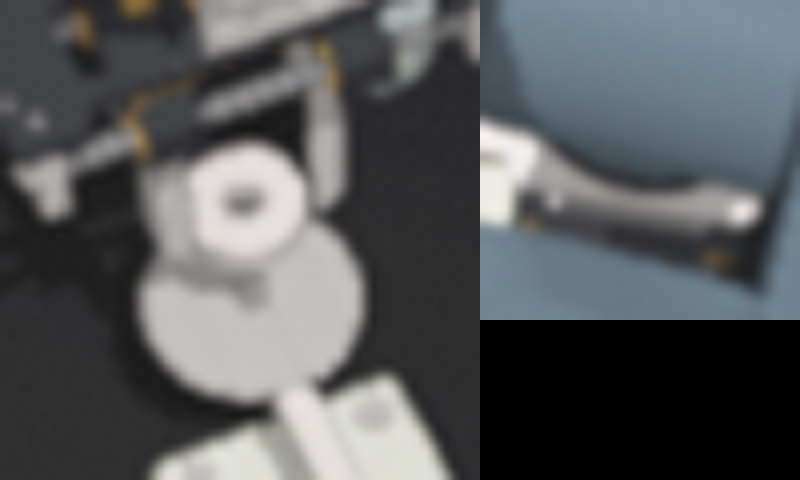

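The ring is held at scene crop (245,200), just above the post at (250,285). I'll measure the held ring's offset from the tool in the same scene view.

```bash
python3 - <<'E'
from h import *
S=cv2.imread("pics/s4.png");S0=cv2.imread("pics/scene0.png");T0=cv2.imread("pics/top0.png")
tcp=np.array([.58167,-.09421,.14353]);n=np.array([0,0,1])+.08*D;n/=np.linalg.norm(n)
rt=tcp+n*.011
for k in((-11,40),(-11,30)):
  print("ring top expected",rt,"seen",circ("scene",S,rt,.022,band=.2,skips=[(-11.5,k[1]),(168.5,k[1])]),circ("scene",S,rt,.022,keep=90,band=.2,skips=[(-11.5,k[1]),(168.5,k[1])]))
# hole: dark inside, bright outside
print("hole",circ("scene",S,rt,.008,sgn=1,band=.4))
for z in(.085,.0872,.089):print("dish scene",circ("scene",S0,[.58,-.098,z],.04,skips=[(78.5,30)]),circ("top",T0,[.58,-.098,z],.04,skips=[(78.5,45)]))
print("post tip rays: ",onz("scene",(262+245/8,145+278/8),.12))
o=np.zeros((440,800,3),np.uint8);o[:,:400]=crop(S0,270,160,50,55,8);o[:400,410:]=crop(T0,345,185,39,40,10)[:400];cv2.imwrite("pics/c5.png",o)
E
```

```text
ring top expected [ 0.58184489 -0.09335041  0.15449497] seen (array([ 0.58233239, -0.09136059,  0.15449497]), 66, np.float64(0.0010164049835364435)) (array([ 0.58056893, -0.09228452,  0.15449497]), 33, np.float64(0.0002021419085892727))
ring top expected [ 0.58184489 -0.09335041  0.15449497] seen (array([ 0.58242919, -0.09131727,  0.15449497]), 80, np.float64(0.001114602406176151)) (array([ 0.580432  , -0.09215107,  0.15449497]), 40, np.float64(0.00032389484054795754))
hole (array([ 0.58274692, -0.09114481,  0.15449497]), 120, np.float64(0.00047005716987593565))
dish scene (array([ 0.5795026 , -0.09960706,  0.085     ]), 100, np.float64(0.001088660129351278)) (array([ 0.58076384, -0.09901502,  0.085     ]), 82, np.float64(0.00038343899630831346))
dish scene (array([ 0.58023885, -0.09821094,  0.0872    ]), 100, np.float64(0.0010022935532808808)) (array([ 0.58055259, -0.09869708,  0.0872    ]), 82, np.float64(0.0003816453224374204))
dish scene (array([ 0.58090066, -0.09709155,  0.089     ]), 100, np.float64(0.0009452724514122483)) (array([ 0.5804076 , -0.09845201,  0.089     ]), 83, np.float64(0.00037405760570824453))
post tip rays:  [ 0.58938156 -0.08204554  0.12      ]
```

View pics/c5.png

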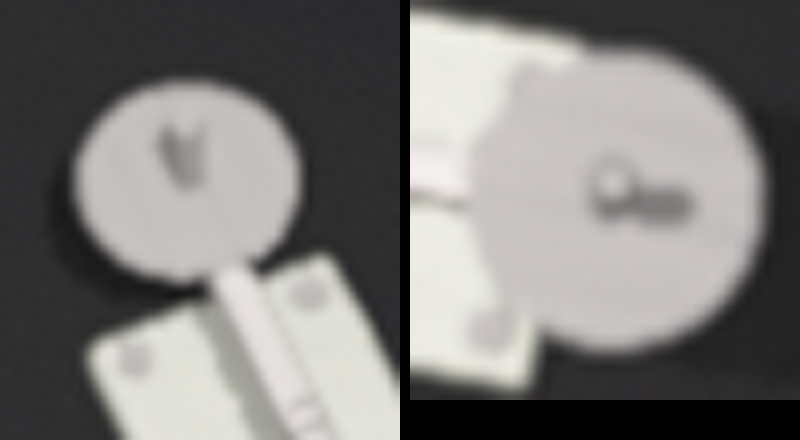

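```bash
python3 - <<'E'
from h import *
a,b=(292.9,175.2),(364.75,202.6)
print(tri(a,b))
for z in(.124,.126):print(onz("scene",a,z),onz("top",b,z))
print(np.array([.5804,-.0985,.0872])+.039*(np.array([0,0,1])+.08*D))
E
```

```text
(array([ 0.5811538 , -0.09421361,  0.1220509 ]), np.float64(0.0020323741386082507))
[ 0.58113193 -0.09224887  0.124     ] [ 0.58174702 -0.09469194  0.124     ]
[ 0.58184686 -0.09099     0.126     ] [ 0.58155497 -0.09450016  0.126     ]
[ 0.58102203 -0.09544263  0.1262    ]
```

```bash
python3 - <<'E'
from h import *
q=quat(.08);n=np.array([0,0,1])+.08*D;n/=np.linalg.norm(n)
P=np.array([.58129,-.09412,.14282])+.0007*D
robot.move_straight(P-n*.006,v=.1);robot.sleep(.2);f0=F();sh=np.zeros(3);print(f0)
for s in np.arange(.009,.0505,.003):
    robot.move_straight(P-n*s+sh,v=.04);f=F()-f0;print(round(s*1e3),f.round(2),end="; ")
    l=f*[1,1,0]
    if np.linalg.norm(f)>4:print("STOP");robot.move_straight(P-n*(s-.002)+sh,v=.04);break
    if np.linalg.norm(l)>1.2:sh=sh+l/np.linalg.norm(l)*.0006
o=robot.get_obs();print(o["clock"],o["tcp_pos"],sh)
S=read_camera("scene");cv2.imwrite("pics/s5.png",S);cv2.imwrite("pics/c6.png",crop(S,262,145,60,60,8))
E
```

```text
[-0.33759082 -0.26120916 -1.17225172]
9 [0.45 1.14 0.41]; 12 [0.67 0.18 0.68]; 15 [0.81 1.22 0.09]; 18 [0.94 0.77 0.02]; 21 [-1.64 -2.51  1.92]; 24 [-2.32 -4.26  1.84]; STOP
12.0333 [ 0.58171793 -0.09418068  0.1210704 ] [0.00068439 0.00093804 0.        ]
```

View pics/c6.png

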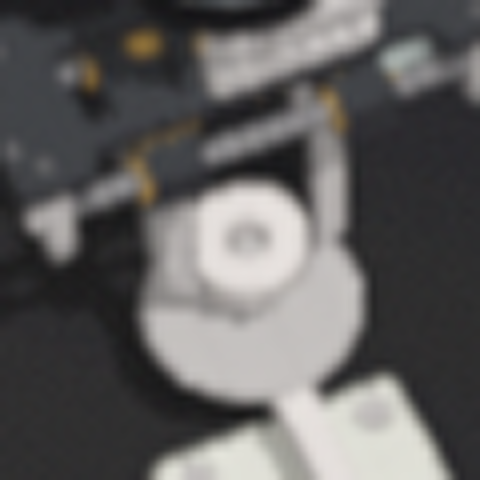

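The hole shows the post near its edge, and there was a sideways force towards (-x,-y) of about 5 N. My noise-driven shifts went the wrong way, so I'll back up and re-enter with the correction, using averaged forces.

```bash
cat >> h.py <<'E'
def Fm(k=8):
    r=[]
    for _ in range(k):robot.sleep(.02);r.append(F())
    return np.mean(r,0)
E
python3 - <<'E'
from h import *
n=np.array([0,0,1])+.08*D;n/=np.linalg.norm(n)
P=np.array([.58129,-.09412,.14282])
x=np.array(robot.get_obs()["tcp_pos"])
robot.move_straight(x+n*.014,v=.08)
sh=-.0006*D-np.array([.0003,0,0])
robot.move_straight(P-n*.007+sh,v=.08);f0=Fm(12);print(f0.round(2))
for s in np.arange(.010,.0505,.003):
    robot.move_straight(P-n*s+sh,v=.05);f=Fm()-f0;print(round(s*1e3),f.round(2),end="; ")
    l=f*[1,1,0];a=np.linalg.norm(l)
    if np.linalg.norm(f)>5:print("STOP");robot.move_straight(P-n*(s-.003)+sh,v=.04);break
    if a>.8:sh=sh+l/a*min(.0004*a,.001)
o=robot.get_obs();print(o["clock"],o["tcp_pos"],sh)
S=read_camera("scene");cv2.imwrite("pics/s6.png",S);cv2.imwrite("pics/c7.png",crop(S,262,145,60,60,8))
E
```

```text
[ 0.09  0.13 -0.59]
10 [-0.08  0.02  0.43]; 13 [-0.14 -0.03  0.1 ]; 16 [-0.03 -0.16  0.57]; 19 [ 0.03 -0.31  0.23]; 22 [ 0.03 -0.31  0.41]; 25 [ 0.04 -0.25 -0.28]; 28 [-0.13 -0.31 -0.12]; 31 [-0.08 -0.24  0.02]; 34 [-0.26 -0.16 -0.03]; 37 [ 0.15 -0.24 -0.05]; 40 [-0.47 -0.11  0.1 ]; 43 [-0.01  0.11 -0.07]; 46 [ 0.03 -0.05  0.09]; 49 [-0.08 -0.38 -0.23]; 18.225 [ 0.5801011  -0.09854978  0.09397169] [-0.00041962 -0.00058795 -0.        ]
```

View pics/c7.png

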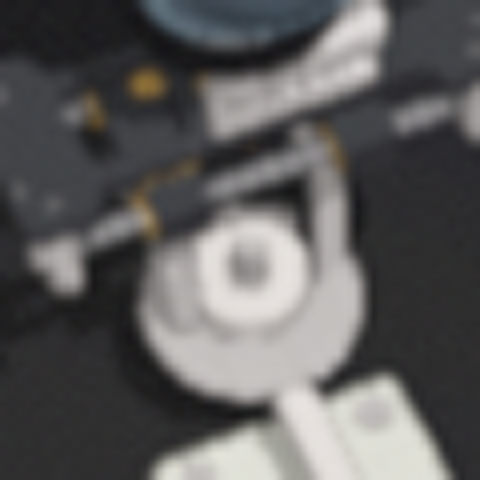

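The post tip shows inside the hole at crop (248,258), with no sideways force. Next I'll lower onto the dish and let it sink to about its new equilibrium, then release.

```bash
python3 - <<'E'
from h import *
x=np.array(robot.get_obs()["tcp_pos"]);n=np.array([0,0,1])+.08*D
f0=Fm()
x1=x-n*.002;robot.move_straight(x1,v=.04);print((Fm()-f0).round(2))
for i,t in enumerate((.067,.053,.04)):
    robot.move_straight(x1-(i+1)*np.array([0,0,.002])-(i+1)*.00035*D,v=.04,frame=quat(t));print((Fm()-f0).round(2))
jaws.gripper_to(.62,5);print(robot.get_obs()["finger_gap"],(Fm()-f0).round(2))
y=np.array(robot.get_obs()["tcp_pos"]);robot.move_straight(y+[0,0,.07],v=.15)
robot.move_straight(y+[0,0,.15]-D*.09,v=.3);robot.sleep(.3)
S=read_camera("scene");T=read_camera("top");cv2.imwrite("pics/s7.png",S);cv2.imwrite("pics/t7.png",T)
print(robot.get_obs()["clock"])
X=[.58,-.1,.08]
print("dish",tricirc(S,T,X,.04,skips=[(78.5,45)]))
o=np.zeros((560,800,3),np.uint8);o[:,:400]=crop(S,272,160,80,112,5);o[:350,400:]=crop(T,240,160,160,140,2.5);cv2.imwrite("pics/c8.png",o)
E
```

```text
[-0.33  0.27  0.07]
[0.11 0.07 0.08]
[-0.05  0.19  0.18]
[-0.03  0.16  0.44]
0.6224352520921345 [-0.19  0.27  0.89]
22.1083
dish (array([ 0.58030098, -0.0995363 ,  0.07866829]), np.float64(0.0008553731354029972), (90, np.float64(0.0004672119069402611)), (81, np.float64(0.0003796788235703105)))
```

View pics/c8.png

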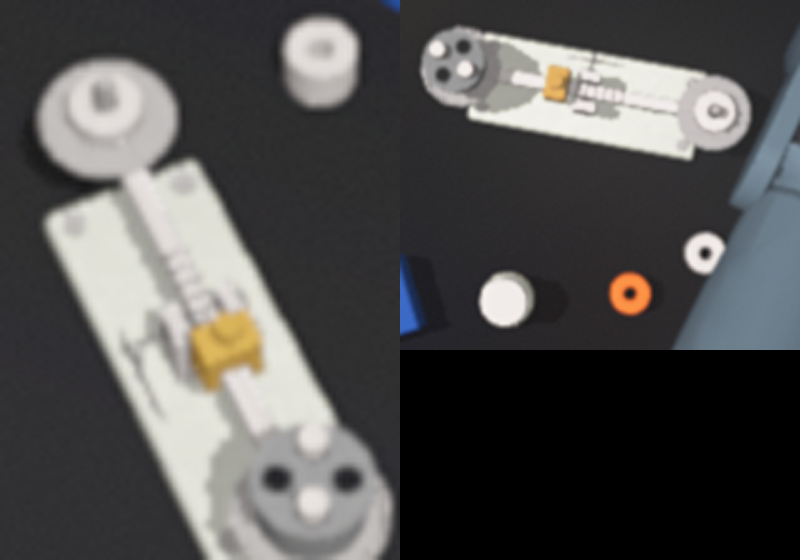

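The ring is over the post and flat on the dish (scene crop (107,100), top crop (715,110)). Next, measure the remaining tilt. Bucket B's caps sit at a known height (62+60 mm), which calibrates bucket A's.

```bash
cat >> h.py <<'E'
def caps(n,im,boxes):
    """centroids of white caps in each box"""
    out=[]
    g=cv2.cvtColor(im,cv2.COLOR_BGR2GRAY).astype(float)
    for x,y in boxes:
        x0,y0=int(x)-5,int(y)-5;w=np.clip(g[y0:y0+11,x0:x0+11]-190,0,40);Y,X=np.mgrid[y0:y0+11,x0:x0+11]
        k=np.hypot(X-x,Y-y)<4.6;w=w*k;out.append(((w*X).sum()/w.sum(),(w*Y).sum()/w.sum()))
    return out
BA=dict(scene=[(335,249),(335,263)],top=[(254.5,179.5),(265.5,187.5)])
BB=dict(scene=[(422,270.5),(432.5,270.5),(422.5,280),(432.5,280)],top=[(189.5,238.5),(197.5,244),(184,246.5),(191.5,252.5)])
E
python3 - <<'E'
from h import *
for k in("0","7"):
    S=cv2.imread(f"pics/s{k}.png" if k!="0" else "pics/scene0.png");T=cv2.imread(f"pics/t{k}.png" if k!="0" else "pics/top0.png")
    for nm,B in(("A",BA),("B",BB)):
        s=caps("scene",S,caps("scene",S,B["scene"]));t=caps("top",T,caps("top",T,B["top"]))
        print(k,nm,np.round(s,1).tolist(),np.round(t,1).tolist())
        print(" mean",tri(np.mean(s,0),np.mean(t,0)))
    print("dish",tricirc(S,T,[.58,-.099,.083],.04,skips=[(78.5,45)])[0])
# plate corners check: end edge corners by line fits skipped; rider pixels
    for n,im,box in(("scene",S,(300,205,335,245)),("top",T,(290,180,320,205))):
        x0,y0,x1,y1=box;h=cv2.cvtColor(im,cv2.COLOR_BGR2HSV)[y0:y1,x0:x1]
        m=((h[...,0]>8)&(h[...,0]<30)&(h[...,1]>100)&(h[...,2]>80)).astype(np.uint8);q=cv2.findNonZero(m)[:,0]+[x0,y0];print(n,q.mean(0),q.min(0),q.max(0))
E
```

```text
0 A [[334.8, 247.2], [334.9, 262.3]] [[253.5, 179.4], [264.5, 187.2]]
 mean (array([0.63758637, 0.18105887, 0.12326081]), np.float64(0.0013166216206836464))
0 B [[422.8, 269.8], [432.9, 269.8], [424.1, 279.3], [434.4, 279.1]] [[188.5, 237.9], [196.5, 243.6], [182.4, 246.3], [190.7, 251.9]]
 mean (array([0.47949751, 0.36544394, 0.12035869]), np.float64(0.0008510222539818502))
dish [ 0.58040764 -0.09851601  0.08737753]
scene [316.55147059 229.49264706] [310 223] [323 237]
top [301.93693694 193.03603604] [297 187] [307 199]
7 A [[334.1, 245.7], [334.2, 259.8]] [[254.2, 179.0], [265.4, 187.0]]
 mean (array([0.63744572, 0.1780852 , 0.12981632]), np.float64(0.001158273528285852))
7 B [[422.8, 269.8], [432.9, 269.8], [424.1, 279.3], [434.4, 279.1]] [[188.5, 237.9], [196.5, 243.6], [182.4, 246.3], [190.7, 251.9]]
 mean (array([0.47950166, 0.36543554, 0.12036888]), np.float64(0.0008447010013764327))
dish [ 0.58030725 -0.09953199  0.0786441 ]
scene [316.36170213 228.9787234 ] [310 223] [323 237]
top [302.39252336 192.92523364] [298 187] [307 199]
```

Readings of the tilt: about 0.080 before the ring and 0.026 now. That's a change of 0.054 against the 0.051 expected, and it fits bucket_a with the short ring. The rider must travel about 29 mm, so I'll push it 22 mm first and measure again.

```bash
cat >> h.py <<'E'
H=np.array([.6082,.0377,0])
def at(a,z):return H+D*a+np.array([0,0,z])
def level():
    S=[read_camera("scene") for _ in range(2)];T=[read_camera("top") for _ in range(2)]
    R=[]
    for s,t in zip(S,T):
        d=tricirc(s,t,[.58,-.1,.077],.04,skips=[(78.5,45)])[0]
        cs,ct=[caps(n,i,caps(n,i,BA[n])) for n,i in(("scene",s),("top",t))]
        a,e=tri(np.mean(cs,0),np.mean(ct,0));R.append((d[2],a[2]+.0016-.06,e))
    m=np.mean(R,0);print("post z %.4f floor z %.4f tilt %.4f clock %.2f"%(m[0],m[1],(m[0]-m[1])/.28,robot.get_obs()["clock"]),"cap err",m[2].round(4));return S[0],T[0]
def push(start,travel,s=-1,z=.077):
    """from at(start): creep along s*D until touch, then travel on; back off and rise"""
    f0=Fm(10);a=start;d=s*D;hit=None
    for _ in range(30):
        a+=s*.0015;robot.move_straight(at(a,z),v=.05);f=-(Fm(5)-f0)@d
        if f>1.2:hit=a;break
        if hit is None and abs(a-start)>.03:break
    x=np.array(robot.get_obs()["tcp_pos"]);print("touch a",hit,"force",round(f,2),"clock",robot.get_obs()["clock"])
    if hit is not None and travel>0:
        a+=s*travel;robot.move_straight(at(a,z),v=.03);print("force",(Fm(3)-f0).round(2),"a",a,"tcp along",(np.array(robot.get_obs()["tcp_pos"])-H)@D)
    robot.move_straight(at(a-s*.008,z),v=.06);return a
E
python3 - <<'E'
from h import *
T=cv2.imread("pics/t7.png")
for px in((297.5,192.3),(307.8,194)):print("rider edge along",(onz("top",px,.093)-H)@D)
jaws.gripper_to(0,5)
robot.reach(at(.067,.2),quat(0));robot.move_straight(at(.067,.077),v=.15)
a=push(.067,.022)
robot.move_straight(at(a+.008,.2),v=.2);robot.reach(at(-.23,.28),quat(0));robot.sleep(.2)
S,T=level();cv2.imwrite("pics/s8.png",S);cv2.imwrite("pics/t8.png",T)
o=np.zeros((560,800,3),np.uint8);o[:,:400]=crop(S,272,160,80,112,5);o[:350,400:]=crop(T,240,160,160,140,2.5);cv2.imwrite("pics/c9.png",o)
E
```

```text
rider edge along 0.044443259723662025
rider edge along 0.016475548306768225
touch a 0.05199999999999999 force 2.4 clock 28.6833
force [ 0.25  0.29 -0.03] a 0.029999999999999992 tcp along 0.029556021802635606
post z 0.0750 floor z 0.0737 tilt 0.0044 clock 32.15 cap err 0.0015
```

View pics/c9.png

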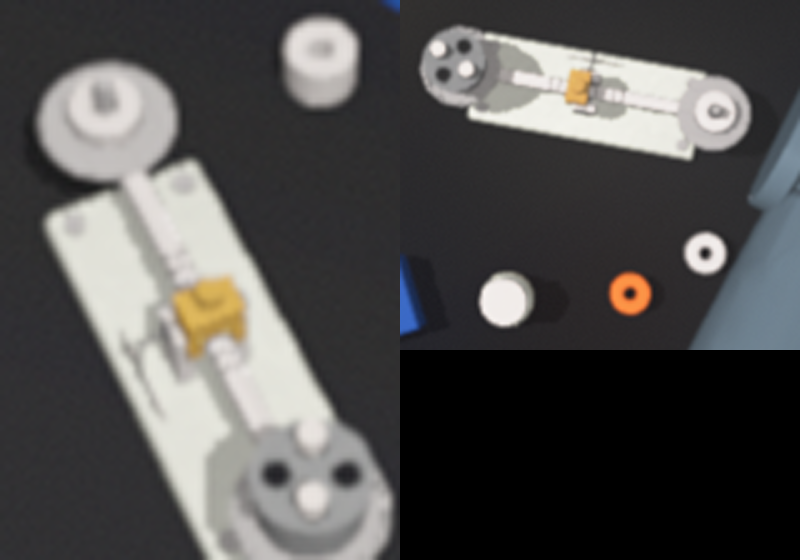

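The rider moved towards the post (scene crop (228,345) → (210,310)). The tilt now reads about 0.004, or 0.002–0.004 allowing for camera height bias. I'll push 3.7 mm further, then check again.

```bash
python3 - <<'E'
from h import *
robot.reach(at(.042,.2),quat(0));robot.move_straight(at(.042,.077),v=.15)
f0=Fm(6);robot.move_straight(at(.0263,.077),v=.03);print((F()-f0).round(2),(np.array(robot.get_obs()["tcp_pos"])-H)@D)
robot.move_straight(at(.038,.077),v=.06)
robot.move_straight(at(.038,.2),v=.2);robot.reach(at(-.23,.28),quat(0));robot.sleep(.2)
S,T=level();S2,T2=level();cv2.imwrite("pics/s9.png",S);cv2.imwrite("pics/t9.png",T)
# local z-bias references: tall ring top (z .032)
for s,t in((S,T),(S2,T2)):
    a=circ("scene",s,[.428,-.09,.032],.022,keep=70)[0];b=circ("top",t,[.428,-.09,.032],.022,keep=70)[0];print("tall ring tri z",tri(proj("scene",a),proj("top",b)))
# plate long edges and beam as 3-D lines would need contrast: print profile across beam at a=-.08 and +.08
for n,im in(("scene",S),("top",T)):
    for a in(-.085,-.065,.06,.075):
        N=np.array([D[1],-D[0],0]);g=cv2.cvtColor(im,cv2.COLOR_BGR2GRAY).astype(float)
        p=[proj(n,at(a,.069)+N*u) for u in np.arange(-.016,.0161,.002)];print(n,a,[int(map_coordinates(g,[[q[1]],[q[0]]],order=1)[0]) for q in p])
E
```

```text
[0.4  1.11 0.35] 0.02618197422528832
post z 0.0744 floor z 0.0737 tilt 0.0025 clock 37.58 cap err 0.0016
post z 0.0744 floor z 0.0737 tilt 0.0025 clock 37.77 cap err 0.0016
tall ring tri z (array([ 0.42800238, -0.09072276,  0.0329972 ]), np.float64(0.0013382983775757091))
tall ring tri z (array([ 0.42806932, -0.09078473,  0.03293655]), np.float64(0.0012090741381665447))
scene -0.085 [211, 216, 219, 215, 212, 215, 219, 221, 221, 219, 214, 195, 175, 160, 159, 163, 174]
scene -0.065 [221, 221, 221, 220, 220, 222, 223, 222, 221, 219, 211, 195, 173, 159, 159, 162, 168]
scene 0.06 [225, 225, 225, 224, 222, 219, 219, 220, 222, 223, 219, 208, 182, 164, 161, 164, 171]
scene 0.075 [227, 227, 227, 227, 224, 221, 220, 220, 221, 223, 222, 205, 183, 161, 160, 165, 174]
top -0.085 [235, 232, 223, 201, 189, 200, 224, 234, 236, 234, 232, 227, 227, 230, 234, 235, 235]
top -0.065 [237, 234, 221, 200, 175, 203, 223, 235, 235, 233, 229, 224, 227, 231, 235, 236, 236]
top 0.06 [162, 162, 159, 160, 172, 205, 224, 234, 237, 237, 234, 224, 201, 177, 163, 159, 160]
top 0.075 [163, 163, 160, 160, 170, 205, 226, 236, 238, 238, 234, 223, 198, 177, 165, 162, 162]
```

The beam reads +0.0025 rad raw. The tall ring shows the cameras read about 1 mm high there, which puts the tilt near -0.001. Readings were identical 0.2 s apart, so it has settled. The arm is clear, so I'm handing in.

```bash
python3 - <<'E'
from h import *
print(robot.get_obs()["clock"],Fm(3).round(2));print(order.sign_off())
E
```

```text
37.775 [-0.27 -0.03  0.07]
the job is handed in; nothing more can be done
None
```

The short ring is on the post, seated on the dish, and the beam floats close to level with nothing touching it. I handed the job in at about 38 s; no verdict was reported.

- **Choice of ring:** the bucket in the dish has two white caps, so it is bucket_a and needed the short ring.
- **Placing:** on the first try the ring caught on the post's edge, with about 5 N sideways. I backed off and shifted it, and it then went down with no noticeable force. I let the dish sink under the ring before opening the fingers, so it was not dropped.
- **Rider:** I pushed it from the bucket side in two steps, about 22 mm and then about 4 mm, with at most about 2.5 N measured.

**Last checks:**
- **Tilt:** the cameras read +0.0025 rad, the same in two readings 0.2 s apart. They read the tall ring's top about 1 mm too high, and allowing for that the tilt is about -0.001.
- **Uncertainty:** I put it at about ±0.005 rad. The zero assumes both dish faces are at the same height when level, which I could not check. A rough check from the beam's edges disagreed (about 0.03 rad); I gave it no weight because 1 mm of edge error shifts it by about that much.
- **Other things on the bench:** in the last picture I viewed, taken before the final rider push, the ring was on the dish and the bucket, tall ring, orange ring and jar in view looked undisturbed. I did not look at a picture after the final push.

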